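# Unmould a leather sheath front and put the mould away

## Task

The moulded sheath front on the dark board is dry: take the stack apart from the top down, each piece to its own place before the next is taken. Stand the steel weight in the empty well of the weight block, lay the U-shaped plywood frame in the middle of the empty bay of the grey tray, the tan sheath front dome up in the middle of the free half of the slatted drying rack, and the white former in the middle of the empty bay of the wooden former tray, each lengthwise in its place. Set every piece down without dropping it, and leave the other things on the bench where they are.

Things in the scene. Friction and masses are not known exactly. Their poses are not given: they have to be found in the camera images.
- weight_mid (a point): Round dark-steel bench weight, 56 mm diameter, 36 mm high, plus a brass knob on top (22 mm diameter, its top 56 mm above the underside); 0.6 to 0.9 kg. Top of the stack, lying across the frame's arms near its closed end. Point: on its axis (z), 28 mm above its underside. Grip the body with the fingertips 8 mm or more above the underside, or the knob.
- frame_mid (a point): U-shaped pale plywood frame, 105 (x) x 69 (y) x 28 mm; arms 15 mm wide, 39 mm apart; closed end (18 mm bar) at +x. Second in the stack: lies on the sheath's flange round its dome (2 mm play), underside 3 mm above the mould board. 0.17 kg. Point: middle of its outline, 14 mm above its underside; z up. Grip across the 69 mm, fingertips 7 mm or more above the underside.
- sheath_mid (a point): Moulded tan leather sheath front, dry and rigid: flange 107 (x) x 59 (y) x 3 mm, hollow dome 95 x 35 mm, top 26 mm above the underside, open below and at its mouth (-x). Third in the stack: stands on the mould board over the former (1.5 mm play). 45 g. Point: middle of the outline, 13 mm above the underside; z out of the dome's top. Grip the dome across its 35 mm.
- former_mid (a point): White nylon former, a block 125 (x) x 26 (y) x 22 mm, 85 g. Lowest in the stack: lies on the mould board inside the sheath front; its tail (-x end, with a small dark dot) sticks 35 mm out of the sheath's mouth. Point: its middle, 11 mm above its underside; z up. Grip across the 26 mm, fingertips 8 mm or more above its underside when it goes into its bay.
- mould_board: Dark brown mould board 190 (x) x 100 (y) x 15 mm with white lines, fixed; it carries the stack and stays. Origin: middle of its underside. The stack lies along its x, closed ends of frame and sheath to +x.
- weight_well (a point): Place of the weight: empty round well, 70 mm diameter, 6 mm deep, green felt floor, in the wooden weight block (170 x 90 x 20 mm, fixed). Two smaller knobbed weights stand in the block towards +x, sides 50 mm or more from the well's centre, up to 62 mm high. Point: middle of the well's floor; z up.
- frame_bay (a point): Place of the frame (lengthwise along x, either way round): empty bay of the low grey tray (140 x 166 mm, fixed), 134 (x) x 95 (y) mm inside, walls 5 mm above the floor. The other bay, to +y, holds a smaller U-frame 18 mm high, near side 61 mm from the point. Point: middle of the bay's floor; z up.
- rack_free (a point): Place of the tan sheath front (lengthwise along x, either way round): free half of the pale slatted drying rack (150 x 160 mm, fixed, top 18 mm above the bench). A dark brown sheath front lies on the other half, to +y, its dome's near side 62 mm from the point. Point: middle of the free half, on top of the slats; z up.
- former_bay (a point): Place of the former (lengthwise along x, either way round): empty bay of the low wooden former tray (165 x 136 mm, fixed), 157 (x) x 62 (y) mm inside, walls 6 mm above the floor. The other bay, to +y, holds a wider white former 20 mm high, near side 53 mm from the point. Point: middle of the bay's floor; z up.

How it is judged:
By the outcome, as a careful person would: the job done as asked, in the order asked, and still so for the second after the job is handed in, with the robot touching nothing.
It also fails if it takes over 131 s, if anything falls off the work surface, if the arm or the gripper's body presses on something with over 40 N, if the wrist force passes 120 N, or if a joint passes its speed limit or range.

## Robot

A 6-joint arm with a two-finger parallel gripper is mounted at the origin on the work surface. World frame = base frame: x ahead of the robot, y to its left, z up, the work surface at z = 0. Lengths are in m, angles in rad, forces in N, time in s.
With the tool pointing down it reaches from about 0.375 to 0.975 m from the base axis. Payload 3.8 kg.
Tool frame: the origin (TCP) lies at the very end of the fingers, on their centre line; the grasp point (between the pads) lies 19 mm behind it; z points along the fingers, y is the direction in which the jaws open and shut (so a half turn about z gives the same grasp; the last joint's range is limited). The gripper opens to 85 mm and grips with 20 to 120 N. Pads are 22 mm wide; open, the fingers measure 114 mm over their backs; the gripper's body (76 mm by 85 mm) begins 54 mm behind the grasp point. The pads swing forward as they close: fully open they stand 13 mm farther back than shut.
Start: joints at [1.229, 0.264, 1.604, -0, 1.274, -0.037], TCP at [0.203, 0.644, 0.231] pointing down, gripper open.
Joint ranges: [-2.63, 2.63], [-0.94, 2.18], [0.31, 2.57], [-1.31, 4.45], [0, 2.66], [-2.55, 2.55]. Speed limits (rad/s): [2.57, 2.57, 3.14, 3.14, 3.14, 3.14].

## Interface

Orientations are given as a rotation vector (axis times angle).
In Python, from workcell import bot gives the robot as it stands.
- The arm moves only by the tool jog_arm, never from a script. Its argument "plan" is a list of rows, each an object of numbers: "claw": the closure, from 0 (fully open) to 1 (shut); "x", "y", "z": the shift along the tool's x, y, z in m; "turn": the turn about the tool's z in degrees. In form: [{"claw": .., "x": .., "y": .., "z": .., "turn": ..}, ...]. A call has 1 to 10 rows; each row shifts and turns the commanded pose from where the row before left it, along the tool's axes as they then stand; what a row does not reach is not made up. A row lasts 1/8 s, in which the tool goes at most 62.5 mm and 10.7 degrees, less where a joint would pass 70% of its speed; a pose out of reach is approached as far as the arm can. A call is refused whole if a number of a shift passes 0.0625 or a number of a turn 10.7, either way. A call with a gripper value outside its range is refused whole. The fingers move at their own pace and stop on an object; "newtons" is the grip in N (left out, the last holds). Time passes only in rows, so rows that do not move let the fingers close. It gives the time, the measured TCP pose, the force and the opening at its end, in the units of the state.
- bot.read_state(): the state, without advancing time (a new reading comes with each control period).
- bot.read_camera(name): name is "scene" or "top" or "wrist"; returns the picture (420x560x3 uint8, red, green, blue); there is no depth.
- bot.camera_params(name): a dict with "fx", "fy", "cx", "cy" (pixels), "world_to_cam" (4x4, takes a point from world to camera coordinates). Camera axes: x right, y up, looking along -z (the intrinsics and any distortion apply to the point x, -y, -z); pixel columns grow to the right and rows downward; lengths in m; the calibration is good to about 2 mm. A picture is of the moment at which its call begins: read the wrist's pose just before it. camera_params takes no time and is no camera call; for the wrist camera it gives the pose at the moment of the call.
- bot.finish_job(): hands the job in, once; it reports no verdict.
The state is a dict: "time": time; "q": joint angles; "joint_vel": joint speeds; "joint_torque": joint torques, N m; "tool_pos": TCP position; "tcp_rot": TCP orientation; "wrist_force": force on the tool from outside, world axes, zero at the start; "torque": the same for the moment, N m; "width": opening from 0.0 (shut) to 1.0 (fully open).
Only numpy, scipy, OpenCV 4.12 (cv2) and the standard library are available. Lean on these libraries where they do the work, as an engineer would, in place of code of your own. Each camera call takes 0.05 s, during which the arm holds its last target. There are 200 camera calls.

## Working session

There is one attempt and no reset: what is moved stays moved. The work goes in short steps, Python scripts to look and compute and a tool call to move; the robot and the scene stay as the last step left them, time stands still between calls to the robot, and variables do not carry over. Pictures are saved under pics/ and viewed, about 12 in all and at most 16, crops included, and the job is handed in when it is done.

Besides the shell and the picture viewer there is one more tool, called after "Emit:" as a command line: name --argument value ..., lists and objects as JSON in quotes. jog_arm: Moves the arm, as the interface text tells. Its arguments: {"type":"object","properties":{"plan":{"type":"array","items":{"type":"object","properties":{"claw":{"type":"number"},"x":{"type":"number"},"y":{"type":"number"},"z":{"type":"number"},"turn":{"type":"number"}}}},"newtons":{"type":"number"}},"required":["plan"]}

```bash
mkdir -p pics
python3 - <<'E'
from workcell import bot
import cv2,numpy as np
for n in("top","scene"):
    im=bot.read_camera(n); cv2.imwrite(f"pics/{n}0.png",im[:,:,::-1])
    p=bot.camera_params(n); print(n,{k:np.round(v,4).tolist() for k,v in p.items()})
s=bot.read_state(); print({k:np.round(v,4).tolist() for k,v in s.items()})
E
```

```text
top {'fx': 515.1162, 'fy': 515.1162, 'cx': 278.4712, 'cy': 208.8069, 'world_to_cam': [[0.0937, -0.9956, -0.0011, -0.0483], [0.9703, 0.0911, 0.224, -0.5081], [-0.2229, -0.0221, 0.9746, -1.0675], [0.0, 0.0, 0.0, 1.0]]}
scene {'fx': 514.38, 'fy': 514.38, 'cx': 279.9233, 'cy': 213.9906, 'world_to_cam': [[0.8455, 0.5338, -0.0134, -0.4052], [-0.4118, 0.6679, 0.6199, 0.1559], [0.3399, -0.5186, 0.7846, -1.3791], [0.0, 0.0, 0.0, 1.0]]}
{'time': 0.1, 'q': [1.2291, 0.2647, 1.6053, 0.0, 1.2737, -0.0369], 'joint_vel': [0.0001, 0.0005, -0.0024, -0.0005, 0.0007, 0.0007], 'joint_torque': [-0.0008, -51.6709, -36.8588, -0.0, 0.0064, 0.0], 'tool_pos': [0.2023, 0.6432, 0.2301], 'tcp_rot': [-0.4768, -3.1048, 0.0032], 'wrist_force': [-0.5784, -0.3818, -0.9538], 'torque': [0.0088, 0.0368, -0.0141], 'width': 1.0007}
```

View pics/top0.png

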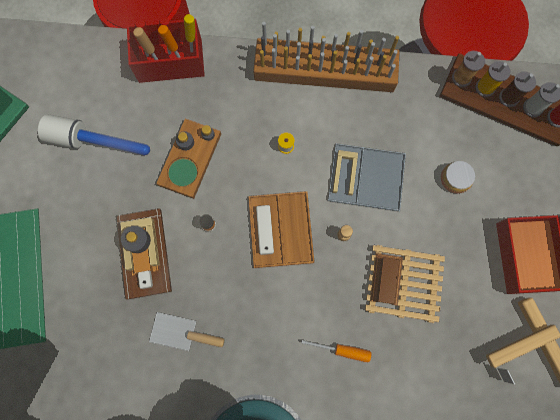

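View pics/scene0.png

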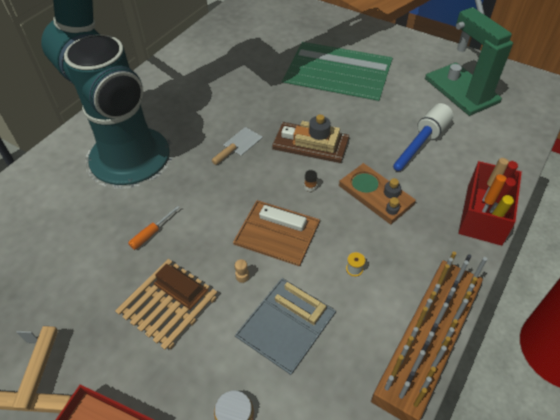

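Run:
```python
import cv2,numpy as np
im=cv2.imread("pics/top0.png")
def crop(x,y,w,h,s):
    c=cv2.resize(im[y:y+h,x:x+w],None,fx=s,fy=s,interpolation=cv2.INTER_CUBIC)
    for v in range(x,x+w):
        if v%10==0: 
            cv2.line(c,(int((v-x+.5)*s),0),(int((v-x+.5)*s),6 if v%50 else 14),(0,255,255),1)
            if v%20==0: cv2.putText(c,str(v),(int((v-x+.5)*s)-10,18),0,.35,(0,255,255),1)
    for v in range(y,y+h):
        if v%10==0:
            cv2.line(c,(0,int((v-y+.5)*s)),(6,int((v-y+.5)*s)),(0,255,255),1)
            if v%20==0: cv2.putText(c,str(v),(8,int((v-y+.5)*s)+4),0,.35,(0,255,255),1)
    return c
a=np.hstack([crop(105,200,75,105,5),crop(150,112,80,105,5)]); cv2.imwrite("pics/c1.png",a)
L=[crop(240,183,88,92,3),crop(320,137,95,92,3),crop(360,237,90,92,3)]
cv2.imwrite("pics/c2.png",np.hstack(L)[:,:800]); print(a.shape,[l.shape for l in L])
```

```text
(525, 775, 3) [(276, 264, 3), (276, 285, 3), (276, 270, 3)]
```

View pics/c1.png

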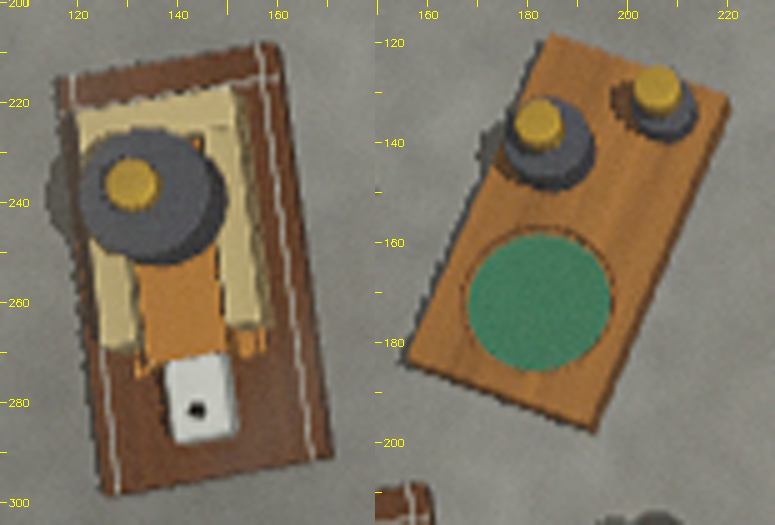

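View pics/c2.png

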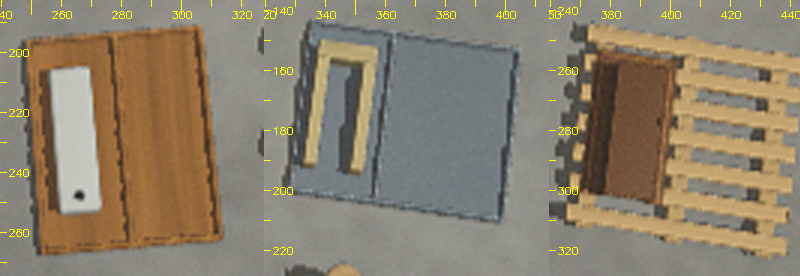

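```bash
cat > h.py <<'E'
from workcell import bot
import cv2,numpy as np
from scipy.optimize import least_squares
from scipy.spatial.transform import Rotation as R
def proj(p,P):
    P=np.atleast_2d(P); c=P@np.array(p["world_to_cam"])[:3,:3].T+np.array(p["world_to_cam"])[:3,3]
    return np.c_[p["cx"]+p["fx"]*c[:,0]/-c[:,2], p["cy"]-p["fy"]*c[:,1]/-c[:,2]]
def ray(p,uv,z):
    W=np.array(p["world_to_cam"]); d=W[:3,:3].T@np.array([(uv[0]-p["cx"])/p["fx"],-(uv[1]-p["cy"])/p["fy"],-1.]); o=-W[:3,:3].T@W[:3,3]
    return o+d*(z-o[2])/d[2]
def W(pose,loc,z=0):
    x,y,a=pose; l=np.atleast_2d(loc).astype(float); c,s=np.cos(a),np.sin(a)
    return np.c_[x+c*l[:,0]-s*l[:,1], y+s*l[:,0]+c*l[:,1], np.full(len(l),z) if l.shape[1]<3 else l[:,2]]
def fit(p,loc,uv,z,a0=0.1):
    uv=np.array(uv); q=ray(p,uv.mean(0),z)
    r=least_squares(lambda v:(proj(p,W(v,loc,z))-uv).ravel(),[q[0],q[1],a0])
    return r.x,np.abs(r.fun).max()
def rect(lx,ly): return np.array([[lx,ly],[lx,-ly],[-lx,-ly],[-lx,ly]])/2000
E
python3 - <<'E'
from h import *
p=bot.camera_params("top"); s=bot.camera_params("scene")
F={}
def go(n,loc,uv,z,a0):
    v,e=fit(p,loc,uv,z,a0); F[n]=(v,loc,z); print(n,np.round(v,4),"deg %.1f"%np.degrees(v[2]),"res %.2f"%e)
go("board",rect(190,100),[(115.5,214.5),(160.1,207.9),(171.1,291.1),(125.1,298.5)],.015,.05)
go("frame",rect(105,69),[(120.1,221.9),(151.5,216.5),(156.9,264.5),(124.5,269.5)],.046,.05)
go("block",rect(170,90),[(184.5,118.1),(221.1,131.1),(193.5,197.1),(156.1,183.5)],.02,-.5)
go("ftray",rect(165,136),[(247.5,195.8),(307.2,191.2),(313.5,262.5),(252.8,267.5)],.01,.0)
go("gtray",rect(140,166),[(333.2,143.8),(404.2,151.5),(398.8,210.5),(328.2,199.8)],.009,-.1)
go("rack",rect(150,160),[(372.5,243.8),(444.5,253.5),(439.2,321.5),(365.5,310.5)],.018,-.1)
print("knob",ray(p,(130.7,236.1),.102),"well",ray(p,(182.5,171.9),.014))
im=cv2.resize(cv2.imread("pics/scene0.png")[80:380,80:480],None,fx=2,fy=2,interpolation=cv2.INTER_CUBIC)
for n,(v,l,z) in F.items():
    q=(proj(s,W(v,l,z))-[80,80]+.5)*2
    cv2.polylines(im,[np.int32(np.round(q))],True,(0,0,255),1)
for P in(ray(p,(130.7,236.1),.102),ray(p,(182.5,171.9),.014)):
    cv2.circle(im,tuple(int(v) for v in (proj(s,P)[0]-80+.5)*2),3,(255,0,255),1)
cv2.imwrite("pics/s1.png",im)
E
```

```text
board [0.3932 0.2917 0.2683] deg 15.4 res 0.58
frame [0.4089 0.2963 0.2555] deg 14.6 res 0.56
block [ 0.6222  0.218  -0.2585] deg -14.8 res 0.56
ftray [ 0.4758 -0.0077  0.1734] deg 9.9 res 0.34
gtray [ 0.618  -0.1939 -0.0369] deg -2.1 res 1.11
rack [ 0.3821 -0.2918 -0.0501] deg -2.9 res 0.70
knob [0.4138858  0.29777696 0.102     ] well [0.58672913 0.22936075 0.014     ]
```

View pics/s1.png

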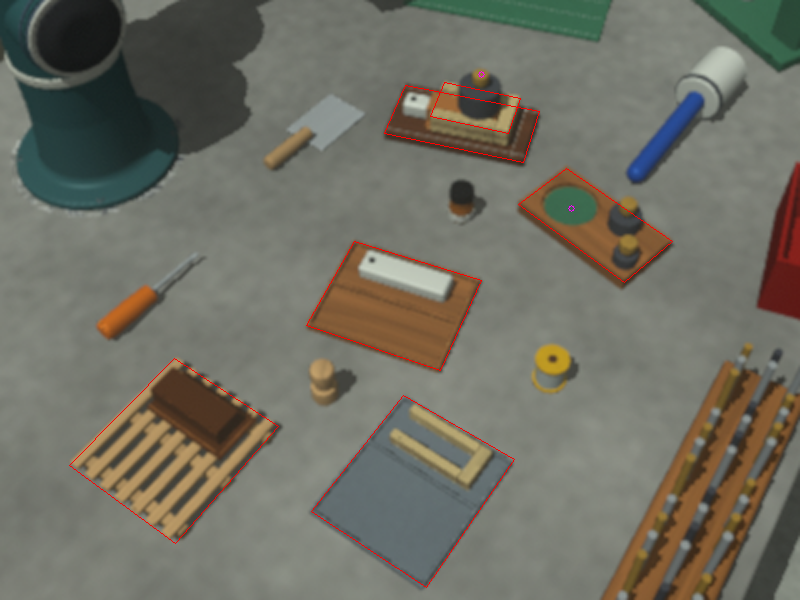

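```bash
cat >> h.py <<'E'
def go(x,y,z,jaw):
    """rows needed: turn (deg) first, then tool-frame shifts in mm; jaw = world yaw deg of jaw axis (mod 180)"""
    s=bot.read_state(); M=R.from_rotvec(s["tcp_rot"]); m=M.as_matrix()
    cur=np.degrees(np.arctan2(m[1,1],m[0,1])); d=(jaw-cur+90)%180-90
    t=-d; m2=(M*R.from_euler('z',np.radians(t))).as_matrix()
    dl=m2.T@(np.array([x,y,z])-s["tool_pos"])
    print("t %.2f tcp"%s["time"],np.round(s["tool_pos"],4),"jaw %.1f tilt %.2f w %.3f"%(cur,np.degrees(np.arccos(-m[2,2])),s["width"]),"F",np.round(s["wrist_force"],1),"q6 %.2f"%s["q"][5])
    print("-> turn %.1f, then shift mm"%t,np.round(dl*1000,1))
def loc(pose,lx,ly,z=0): return W(pose,[[lx,ly]],z)[0]
E
python3 - <<'E'
from h import *
go(.4139,.2978,.20,105)
for n,v,l in(("fbay",(.4758,-.0077,.1734),(0,-.033)),("gbay",(.618,-.1939,-.0369),(0,-.0325)),("rack",(.3821,-.2918,-.0501),(0,-.04)),("well",(.6222,.218,-.2585),(-.04,0))): print(n,loc(v,*l))
E
```

```text
t 0.10 tcp [0.2023 0.6432 0.2301] jaw 72.5 tilt 0.12 w 1.001 F [-0.6 -0.4 -1. ] q6 -0.04
-> turn -32.5, then shift mm [-115.  -388.4   30.6]
fbay [ 0.48149357 -0.04020513  0.        ]
gbay [ 0.61680102 -0.22637788  0.        ]
rack [ 0.38009684 -0.33174981  0.        ]
well [0.58352902 0.22822523 0.        ]
```

Run:
```python
from h import *
go(.4139,.2978,.23,75)
```

```text
t 0.10 tcp [0.2023 0.6432 0.2301] jaw 72.5 tilt 0.12 w 1.001 F [-0.6 -0.4 -1. ] q6 -0.04
-> turn -2.5, then shift mm [-293.8 -278.9    0.6]
```

Emit:
jog_arm --plan '[{"turn": -2.5,"claw": 0},{"x": -0.025,"y": -0.023},{"x": -0.04,"y": -0.038},{"x": -0.04,"y": -0.038},{"x": -0.04,"y": -0.038},{"x": -0.04,"y": -0.038},{"x": -0.04,"y": -0.038},{"x": -0.04,"y": -0.038},{"x": -0.0288,"y": -0.0279},{}]' --newtons 40

```text
schema error: expected keys claw, x, y, z, turn
```

Run:
```python
from h import *
go(.4139,.2978,.23,75)
p=bot.camera_params("wrist"); im=bot.read_camera("wrist")
cv2.imwrite("pics/w1.png",im[:,:,::-1]); np.save("w1.npy",p,allow_pickle=True)
print(proj(p,[[.4139,.2978,.102],[.4139,.2978,.046]]))
```

```text
t 0.10 tcp [0.2023 0.6432 0.2301] jaw 72.5 tilt 0.12 w 1.001 F [-0.6 -0.4 -1. ] q6 -0.04
-> turn -2.5, then shift mm [-293.8 -278.9    0.6]
[[ 29.00789084 478.10856955]
 [ 61.87630075 430.265077  ]]
```

View pics/w1.png

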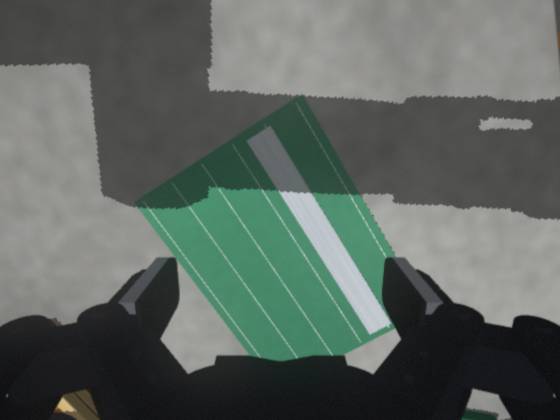

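The move was refused because each row needs every key. The wrist picture shows only the green mat, with the finger pads at about (165,290) and (395,290). I'll repeat the move with complete rows.

Emit:
jog_arm --plan '[{"claw": 0,"x": 0,"y": 0,"z": 0,"turn": -2.5},{"claw": 0,"x": -0.025,"y": -0.023,"z": 0,"turn": 0},{"claw": 0,"x": -0.04,"y": -0.038,"z": 0,"turn": 0},{"claw": 0,"x": -0.04,"y": -0.038,"z": 0,"turn": 0},{"claw": 0,"x": -0.04,"y": -0.038,"z": 0,"turn": 0},{"claw": 0,"x": -0.04,"y": -0.038,"z": 0,"turn": 0},{"claw": 0,"x": -0.04,"y": -0.038,"z": 0,"turn": 0},{"claw": 0,"x": -0.04,"y": -0.038,"z": 0,"turn": 0},{"claw": 0,"x": -0.0288,"y": -0.0279,"z": 0,"turn": 0},{"claw": 0,"x": 0,"y": 0,"z": 0,"turn": 0}]' --newtons 40

```text
time: 1.4
tool_pos: [0.4154, 0.2963, 0.2311]
tcp_rot: [0.416, 3.114, -0.001]
wrist_force: [-0.3, 0.7, 0.4]
width: 0.995
```

Run:
```python
from h import *
go(.4139,.2978,.23,75)
p=bot.camera_params("wrist"); im=bot.read_camera("wrist")
cv2.imwrite("pics/w2.png",im[:,:,::-1]); np.save("w2.npy",p,allow_pickle=True)
print(proj(p,[[.4139,.2978,.102],[.4139,.2978,.046]]))
```

```text
t 1.40 tcp [0.4154 0.2963 0.2311] jaw 74.8 tilt 0.04 w 0.995 F [-0.3  0.7  0.4] q6 -0.73
-> turn -0.2, then shift mm [1.8 1.  1.1]
[[282.35984955 194.19200887]
 [282.02089873 180.79659325]]
```

View pics/w2.png

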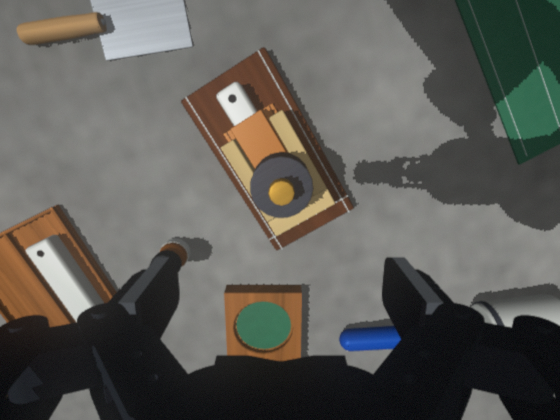

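Wrist view shows the knob at (281,190), the board corners at (264,47), (181,100), (277,250) and (355,207), and the well at about (263,325).

Run:
```python
from h import *
p=np.load("w2.npy",allow_pickle=True).item()
print(p["fx"],"cam z",(-np.array(p["world_to_cam"])[:3,:3].T@np.array(p["world_to_cam"])[:3,3]))
print("knob",ray(p,(281,190),.102),"well",ray(p,(263,325.5),.014))
for a in(.2,): print(fit(p,rect(190,100),[(355,207),(277,250),(181,100),(264,47)],.015,a))
for a in(.2,): print(fit(p,rect(190,100),[(277,250),(355,207),(264,47),(181,100)],.015,a))
im=cv2.imread("pics/w2.png"); cv2.imwrite("pics/w2c.png",cv2.resize(im[40:260,170:370],None,fx=2.7,fy=2.7,interpolation=cv2.INTER_CUBIC))
```

```text
341.1933630652629 cam z [0.35056876 0.31329812 0.37352158]
knob [0.41021764 0.29764916 0.102     ] well [0.5858314  0.22749127 0.014     ]
(array([0.39178283, 0.29232873, 0.27159647]), np.float64(1.9191275512726804))
(array([0.39564949, 0.28957851, 0.27579039]), np.float64(85.68091374404761))
```

View pics/w2c.png

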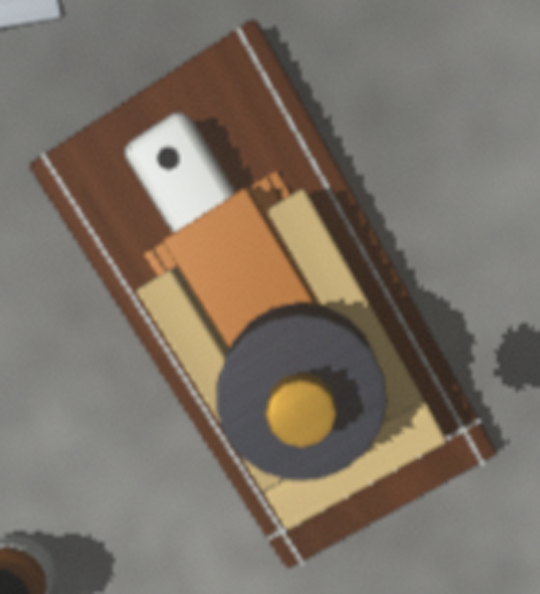

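Run:
```python
from h import *
p=np.load("w2.npy",allow_pickle=True).item()
print("knob",ray(p,(281,191.7),.102),"body",ray(p,(281.4,187.6),.082))
print("board",fit(p,rect(190,100),[(353.6,208),(277.6,249.9),(181.4,100.6),(262.8,46.9)],.015,.2))
print("frame",fit(p,rect(105,69),[(334.7,202.5),(275.1,237.6),(220.2,146.2),(282.5,110.6)],.046,.2))
go(.4125,.2975,.06,75)
```

```text
knob [0.41158955 0.29727587 0.102     ] body [0.41263051 0.29739761 0.082     ]
board (array([0.39202284, 0.29181812, 0.27273555]), np.float64(2.0547354608401918))
frame (array([0.40863674, 0.29587068, 0.25813061]), np.float64(1.6311748975110447))
t 1.45 tcp [0.4147 0.2976 0.2311] jaw 74.9 tilt 0.03 w 0.998 F [ 0.4  0.3 -0.2] q6 -0.73
-> turn -0.1, then shift mm [  2.   -0.7 171.1]
```

Emit:
jog_arm --plan '[{"claw": 0,"x": 0.002,"y": 0,"z": 0.03,"turn": 0},{"claw": 0,"x": 0,"y": 0,"z": 0.045,"turn": 0},{"claw": 0,"x": 0,"y": 0,"z": 0.045,"turn": 0},{"claw": 0,"x": 0,"y": 0,"z": 0.035,"turn": 0},{"claw": 0,"x": 0,"y": 0,"z": 0.016,"turn": 0},{"claw": 0,"x": 0,"y": 0,"z": 0,"turn": 0},{"claw": 0.5,"x": 0,"y": 0,"z": 0,"turn": 0},{"claw": 0.5,"x": 0,"y": 0,"z": 0,"turn": 0},{"claw": 0.5,"x": 0,"y": 0,"z": 0,"turn": 0},{"claw": 0.5,"x": 0,"y": 0,"z": 0,"turn": 0}]' --newtons 50

```text
time: 2.7
tool_pos: [0.4135, 0.2993, 0.0625]
tcp_rot: [0.409, 3.113, 0.001]
wrist_force: [-2.0, -3.3, 4.9]
width: 0.634
```

Run:
```python
from h import *
go(.585,.2285,.17,75)
```

```text
t 2.70 tcp [0.4135 0.2993 0.0625] jaw 75.0 tilt 0.13 w 0.634 F [-2.  -3.3  4.9] q6 -0.73
-> turn 0.0, then shift mm [-184.2  -23.9 -107.2]
```

Emit:
jog_arm --plan '[{"claw": 0.8,"x": 0,"y": 0,"z": 0,"turn": 0},{"claw": 0.8,"x": 0,"y": 0,"z": -0.015,"turn": 0},{"claw": 0.8,"x": 0,"y": 0,"z": -0.035,"turn": 0},{"claw": 0.8,"x": -0.01,"y": 0,"z": -0.035,"turn": 0},{"claw": 0.8,"x": -0.03,"y": -0.004,"z": -0.022,"turn": 0},{"claw": 0.8,"x": -0.04,"y": -0.005,"z": 0,"turn": 0},{"claw": 0.8,"x": -0.04,"y": -0.005,"z": 0,"turn": 0},{"claw": 0.8,"x": -0.04,"y": -0.005,"z": 0,"turn": 0},{"claw": 0.8,"x": -0.024,"y": -0.005,"z": 0,"turn": 0},{"claw": 0.8,"x": 0,"y": 0,"z": 0,"turn": 0}]' --newtons 50

```text
time: 3.95
tool_pos: [0.5849, 0.2273, 0.1669]
tcp_rot: [-0.412, -3.114, 0.001]
wrist_force: [-0.1, 0.9, -7.6]
width: 0.628
```

Run:
```python
from h import *
for n in("wrist",):
    im=bot.read_camera(n); cv2.imwrite("pics/w3.png",im[:,:,::-1])
go(.585,.2285,.035,75)
```

```text
t 4.00 tcp [0.5836 0.2279 0.1667] jaw 75.0 tilt 0.13 w 0.637 F [-0.9  0.  -8.1] q6 -0.98
-> turn -0.0, then shift mm [ -1.5   1.1 131.7]
```

View pics/w3.png

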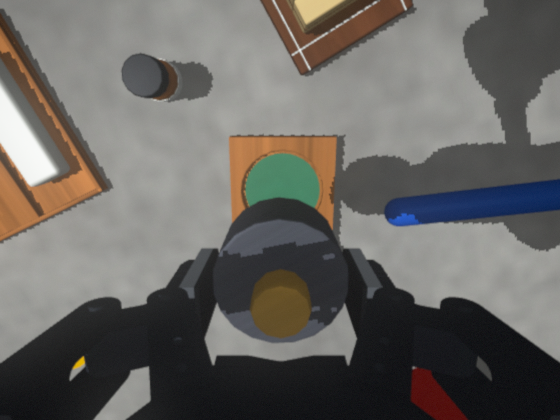

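Emit:
jog_arm --plan '[{"claw": 0.8,"x": -0.002,"y": 0.001,"z": 0.02,"turn": 0},{"claw": 0.8,"x": 0,"y": 0,"z": 0.035,"turn": 0},{"claw": 0.8,"x": 0,"y": 0,"z": 0.035,"turn": 0},{"claw": 0.8,"x": 0,"y": 0,"z": 0.025,"turn": 0},{"claw": 0.8,"x": 0,"y": 0,"z": 0.012,"turn": 0},{"claw": 0.8,"x": 0,"y": 0,"z": 0.004,"turn": 0},{"claw": 0.8,"x": 0,"y": 0,"z": 0,"turn": 0},{"claw": 0.8,"x": 0,"y": 0,"z": 0,"turn": 0}]'

```text
time: 5.0
tool_pos: [0.5874, 0.2293, 0.0378]
tcp_rot: [0.409, 3.112, 0.002]
wrist_force: [-0.7, -0.2, -7.0]
width: 0.631
```

Emit:
jog_arm --plan '[{"claw": 0.8,"x": 0,"y": 0,"z": 0.002,"turn": 0},{"claw": 0.8,"x": 0,"y": 0,"z": 0,"turn": 0},{"claw": 0.8,"x": 0,"y": 0,"z": 0,"turn": 0}]'

```text
time: 5.38
tool_pos: [0.5862, 0.2288, 0.0344]
tcp_rot: [0.409, 3.115, 0.0]
wrist_force: [0.1, 0.7, -8.0]
width: 0.638
```

Emit:
jog_arm --plan '[{"claw": 0.8,"x": 0,"y": 0,"z": 0.0015,"turn": 0},{"claw": 0.8,"x": 0,"y": 0,"z": 0,"turn": 0},{"claw": 0.8,"x": 0,"y": 0,"z": 0,"turn": 0}]'

```text
time: 5.75
tool_pos: [0.5862, 0.2288, 0.0327]
tcp_rot: [-0.409, -3.115, 0.0]
wrist_force: [-0.3, 0.6, -8.4]
width: 0.632
```

Emit:
jog_arm --plan '[{"claw": 0.8,"x": 0,"y": 0,"z": 0.0015,"turn": 0},{"claw": 0.8,"x": 0,"y": 0,"z": 0,"turn": 0},{"claw": 0.8,"x": 0,"y": 0,"z": 0,"turn": 0}]'

```text
time: 6.12
tool_pos: [0.5862, 0.2288, 0.0312]
tcp_rot: [-0.409, -3.115, 0.0]
wrist_force: [0.9, -0.0, -7.9]
width: 0.632
```

Emit:
jog_arm --plan '[{"claw": 0.8,"x": 0,"y": 0,"z": 0.001,"turn": 0},{"claw": 0.8,"x": 0,"y": 0,"z": 0,"turn": 0},{"claw": 0.8,"x": 0,"y": 0,"z": 0,"turn": 0}]'

```text
time: 6.5
tool_pos: [0.5864, 0.2289, 0.0307]
tcp_rot: [0.409, 3.115, 0.0]
wrist_force: [-1.1, -1.3, -3.0]
width: 0.633
```

Emit:
jog_arm --plan '[{"claw": 0.8,"x": 0,"y": 0,"z": 0.001,"turn": 0},{"claw": 0.8,"x": 0,"y": 0,"z": 0,"turn": 0},{"claw": 0.8,"x": 0,"y": 0,"z": 0,"turn": 0}]'

```text
time: 6.88
tool_pos: [0.5864, 0.2289, 0.0307]
tcp_rot: [0.409, 3.115, 0.0]
wrist_force: [-5.0, -1.7, 2.3]
width: 0.634
```

Emit:
jog_arm --plan '[{"claw": 0.3,"x": 0,"y": 0,"z": 0,"turn": 0},{"claw": 0.2,"x": 0,"y": 0,"z": 0,"turn": 0},{"claw": 0,"x": 0,"y": 0,"z": 0,"turn": 0},{"claw": 0,"x": 0,"y": 0,"z": 0,"turn": 0},{"claw": 0,"x": 0,"y": 0,"z": -0.02,"turn": 0},{"claw": 0,"x": 0,"y": 0,"z": -0.05,"turn": 0},{"claw": 0,"x": 0,"y": 0,"z": -0.05,"turn": 0},{"claw": 0,"x": 0,"y": 0,"z": -0.04,"turn": 0},{"claw": 0,"x": 0,"y": 0,"z": 0,"turn": 0}]'

```text
time: 8.0
tool_pos: [0.5897, 0.2301, 0.1965]
tcp_rot: [0.408, 3.105, 0.008]
wrist_force: [-0.7, 0.3, 0.5]
width: 1.001
```

Run:
```python
from h import *
g=loc((.4087,.296,np.radians(14.8)),.006,0); print(g)
go(g[0],g[1],.15,104.8)
```

```text
[0.41450094 0.29753267 0.        ]
t 8.00 tcp [0.5897 0.2301 0.1965] jaw 75.0 tilt 0.65 w 1.001 F [-0.7  0.3  0.5] q6 -0.98
-> turn -29.8, then shift mm [152.7 109.9  44.8]
```

Emit:
jog_arm --plan '[{"claw": 0,"x": 0,"y": 0,"z": 0,"turn": -9.8},{"claw": 0,"x": 0,"y": 0,"z": 0,"turn": -10},{"claw": 0,"x": 0,"y": 0,"z": 0,"turn": -10},{"claw": 0,"x": 0.02,"y": 0.015,"z": 0,"turn": 0},{"claw": 0,"x": 0.038,"y": 0.027,"z": 0,"turn": 0},{"claw": 0,"x": 0.038,"y": 0.027,"z": 0.015,"turn": 0},{"claw": 0,"x": 0.036,"y": 0.026,"z": 0.015,"turn": 0},{"claw": 0,"x": 0.0207,"y": 0.0149,"z": 0.0148,"turn": 0},{"claw": 0,"x": 0,"y": 0,"z": 0,"turn": 0},{"claw": 0,"x": 0,"y": 0,"z": 0,"turn": 0}]'

```text
time: 9.25
tool_pos: [0.4112, 0.2961, 0.145]
tcp_rot: [-0.406, 3.114, 0.0]
wrist_force: [-0.6, 0.4, -0.7]
width: 1.0
```

Run:
```python
from h import *
p=bot.camera_params("wrist")
im=bot.read_camera("wrist"); np.save("w4.npy",p,allow_pickle=True)
go(.4145,.2975,.025,104.8)
im=np.ascontiguousarray(im[:,:,::-1])
V=(.4087,.296,np.radians(14.8))
for b in (rect(105,69),): 
    q=proj(p,W(V,b,.046)); print(q)
    cv2.polylines(im,[np.int32(np.round(q))],True,(0,0,255),1)
cv2.imwrite("pics/w4.png",cv2.resize(im,None,fx=1.4,fy=1.4))
```

```text
t 9.30 tcp [0.4118 0.2961 0.1454] jaw 104.8 tilt 0.10 w 0.998 F [1.3 0.  0.1] q6 -1.25
-> turn 0.0, then shift mm [ -2.8   0.6 120.4]
[[326.21927039 268.57274793]
 [237.02893054 268.57874476]
 [231.92782769 129.77415031]
 [331.64662258 129.77178967]]
```

View pics/w4.png

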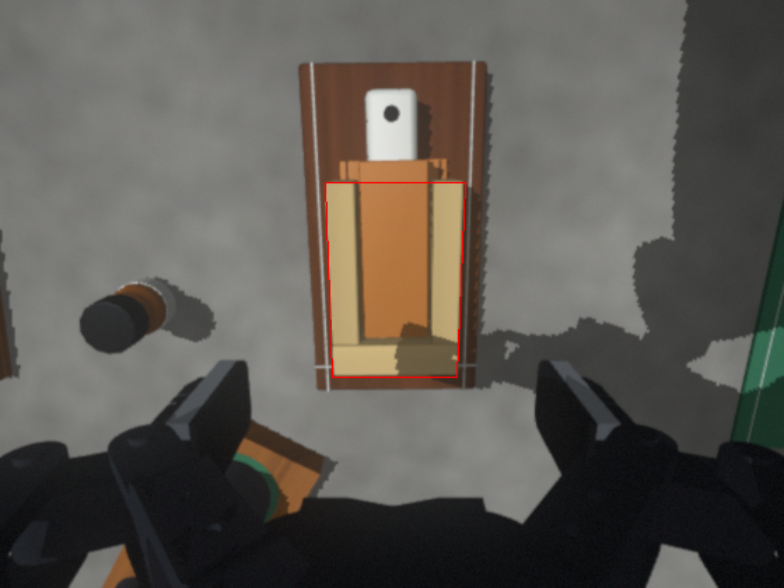

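Overlay matches the frame outline within 1 px, so I'm descending.

Emit:
jog_arm --plan '[{"claw": 0,"x": -0.0028,"y": 0.0006,"z": 0.03,"turn": 0},{"claw": 0,"x": 0,"y": 0,"z": 0.04,"turn": 0},{"claw": 0,"x": 0,"y": 0,"z": 0.03,"turn": 0},{"claw": 0,"x": 0,"y": 0,"z": 0.015,"turn": 0},{"claw": 0,"x": 0,"y": 0,"z": 0.005,"turn": 0},{"claw": 0,"x": 0,"y": 0,"z": 0,"turn": 0},{"claw": 0.4,"x": 0,"y": 0,"z": 0,"turn": 0},{"claw": 0.6,"x": 0,"y": 0,"z": 0,"turn": 0},{"claw": 0.6,"x": 0,"y": 0,"z": 0,"turn": 0},{"claw": 0.6,"x": 0,"y": 0,"z": 0,"turn": 0}]' --newtons 30

```text
time: 10.55
tool_pos: [0.4142, 0.2981, 0.026]
tcp_rot: [-0.406, 3.113, 0.002]
wrist_force: [0.7, 0.2, 6.5]
width: 0.797
```

Emit:
jog_arm --plan '[{"claw": 0.6,"x": 0,"y": 0,"z": 0,"turn": 0},{"claw": 0.6,"x": 0,"y": 0,"z": -0.005,"turn": 0},{"claw": 0.6,"x": 0,"y": 0,"z": -0.015,"turn": 0},{"claw": 0.6,"x": 0,"y": 0,"z": -0.035,"turn": 0},{"claw": 0.6,"x": 0,"y": 0,"z": -0.04,"turn": 0},{"claw": 0.6,"x": 0,"y": 0,"z": -0.04,"turn": 0},{"claw": 0.6,"x": 0,"y": 0,"z": -0.025,"turn": 0},{"claw": 0.6,"x": 0,"y": 0,"z": 0,"turn": 0}]'

```text
time: 11.55
tool_pos: [0.4145, 0.2983, 0.1876]
tcp_rot: [-0.405, 3.11, 0.004]
wrist_force: [0.5, 0.4, -2.9]
width: 0.799
```

Run:
```python
from h import *
V=(.618,-.1939,-.0369); g=loc(V,.006,-.0325); print(g)
go(g[0],g[1],.18,90-2.1)
```

```text
[ 0.62279694 -0.22659923  0.        ]
t 11.55 tcp [0.4145 0.2983 0.1876] jaw 104.8 tilt 0.34 w 0.799 F [ 0.5  0.4 -2.9] q6 -1.25
-> turn 16.9, then shift mm [-227.3 -516.9    7. ]
```

Emit:
jog_arm --plan '[{"claw": 0.6,"x": 0,"y": 0,"z": 0,"turn": 8.5},{"claw": 0.6,"x": 0,"y": 0,"z": 0,"turn": 8.4},{"claw": 0.6,"x": -0.01,"y": -0.023,"z": 0,"turn": 0},{"claw": 0.6,"x": -0.019,"y": -0.043,"z": 0,"turn": 0},{"claw": 0.6,"x": -0.022,"y": -0.05,"z": 0,"turn": 0},{"claw": 0.6,"x": -0.022,"y": -0.05,"z": 0,"turn": 0},{"claw": 0.6,"x": -0.022,"y": -0.05,"z": 0,"turn": 0},{"claw": 0.6,"x": -0.022,"y": -0.05,"z": 0,"turn": 0},{"claw": 0.6,"x": -0.022,"y": -0.05,"z": 0,"turn": 0},{"claw": 0.6,"x": -0.022,"y": -0.05,"z": 0,"turn": 0}]'

```text
time: 12.8
tool_pos: [0.5598, -0.0758, 0.1824]
tcp_rot: [-0.057, -3.138, -0.001]
wrist_force: [1.8, 1.0, -1.9]
width: 0.798
```

Emit:
jog_arm --plan '[{"claw": 0.6,"x": -0.022,"y": -0.05,"z": 0,"turn": 0},{"claw": 0.6,"x": -0.022,"y": -0.05,"z": 0,"turn": 0},{"claw": 0.6,"x": -0.016,"y": -0.036,"z": 0,"turn": 0},{"claw": 0.6,"x": -0.006,"y": -0.015,"z": 0,"turn": 0},{"claw": 0.6,"x": 0,"y": 0,"z": 0,"turn": 0},{"claw": 0.6,"x": 0,"y": 0,"z": 0,"turn": 0}]'

```text
time: 13.55
tool_pos: [0.6204, -0.226, 0.1836]
tcp_rot: [-0.055, -3.139, -0.002]
wrist_force: [0.2, 0.8, -2.7]
width: 0.796
```

Run:
```python
from h import *
p=bot.camera_params("wrist"); im=np.ascontiguousarray(bot.read_camera("wrist")[:,:,::-1])
go(.6228,-.2266,.05,87.9)
V=(.618,-.1939,-.0369)
cv2.polylines(im,[np.int32(np.round(proj(p,W(V,rect(140,166),.009))))],True,(0,0,255),1)
t=bot.read_camera("top")[:,:,::-1]
c=cv2.resize(t[190:310,100:190],None,fx=3.5,fy=3.5)
o=np.zeros((420,560+c.shape[1],3),np.uint8); o[:,:560]=im; o[:c.shape[0],560:]=c
cv2.imwrite("pics/w5.png",o[:,:800])
```

```text
t 13.60 tcp [ 0.6206 -0.2259  0.184 ] jaw 88.0 tilt 0.09 w 0.804 F [-0.4  0.4 -2.5] q6 -1.92
-> turn 0.1, then shift mm [ -2.4  -0.8 134. ]
```

View pics/w5.png

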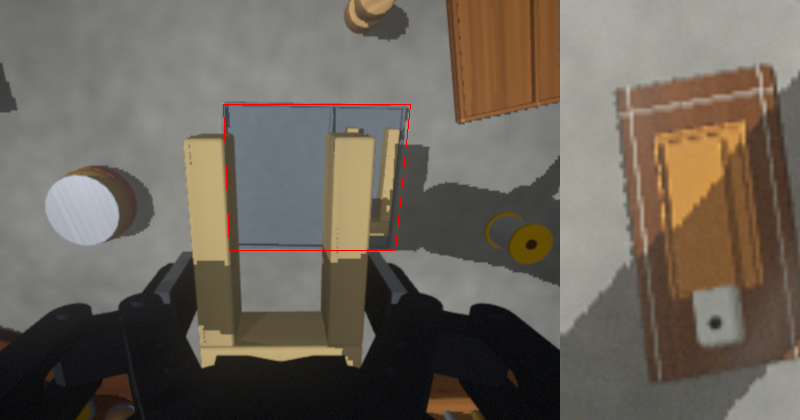

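Emit:
jog_arm --plan '[{"claw": 0.6,"x": -0.0024,"y": -0.0008,"z": 0.03,"turn": 0},{"claw": 0.6,"x": 0,"y": 0,"z": 0.04,"turn": 0},{"claw": 0.6,"x": 0,"y": 0,"z": 0.04,"turn": 0},{"claw": 0.6,"x": 0,"y": 0,"z": 0.03,"turn": 0},{"claw": 0.6,"x": 0,"y": 0,"z": 0.015,"turn": 0},{"claw": 0.6,"x": 0,"y": 0,"z": 0.009,"turn": 0},{"claw": 0.6,"x": 0,"y": 0,"z": 0,"turn": 0},{"claw": 0.6,"x": 0,"y": 0,"z": 0,"turn": 0}]'

```text
time: 14.65
tool_pos: [0.6248, -0.2289, 0.0221]
tcp_rot: [0.056, 3.139, -0.001]
wrist_force: [0.1, -0.4, -1.3]
width: 0.799
```

Emit:
jog_arm --plan '[{"claw": 0.6,"x": 0,"y": 0,"z": 0.003,"turn": 0},{"claw": 0.6,"x": 0,"y": 0,"z": 0,"turn": 0},{"claw": 0.6,"x": 0,"y": 0,"z": 0,"turn": 0}]'

```text
time: 15.02
tool_pos: [0.6236, -0.2285, 0.0176]
tcp_rot: [0.057, 3.141, -0.0]
wrist_force: [0.4, -0.3, -2.2]
width: 0.795
```

Emit:
jog_arm --plan '[{"claw": 0.6,"x": 0,"y": 0,"z": 0.0015,"turn": 0},{"claw": 0.6,"x": 0,"y": 0,"z": 0,"turn": 0},{"claw": 0.6,"x": 0,"y": 0,"z": 0,"turn": 0}]'

```text
time: 15.4
tool_pos: [0.6236, -0.2284, 0.0159]
tcp_rot: [-0.057, -3.141, -0.0]
wrist_force: [0.1, 0.5, -0.9]
width: 0.798
```

Emit:
jog_arm --plan '[{"claw": 0.6,"x": 0,"y": 0.0015,"z": 0.0015,"turn": 0},{"claw": 0.6,"x": 0,"y": 0,"z": 0,"turn": 0},{"claw": 0.6,"x": 0,"y": 0,"z": 0,"turn": 0}]'

```text
time: 15.78
tool_pos: [0.6237, -0.2269, 0.0144]
tcp_rot: [-0.056, -3.141, -0.0]
wrist_force: [0.0, 0.1, -1.6]
width: 0.801
```

Emit:
jog_arm --plan '[{"claw": 0.6,"x": 0,"y": 0,"z": 0.001,"turn": 0},{"claw": 0.6,"x": 0,"y": 0,"z": 0,"turn": 0},{"claw": 0.6,"x": 0,"y": 0,"z": 0,"turn": 0}]'

```text
time: 16.15
tool_pos: [0.6237, -0.227, 0.0135]
tcp_rot: [-0.057, -3.141, -0.0]
wrist_force: [-0.6, -0.2, -1.9]
width: 0.797
```

Emit:
jog_arm --plan '[{"claw": 0.6,"x": 0,"y": 0,"z": 0.001,"turn": 0},{"claw": 0.6,"x": 0,"y": 0,"z": 0,"turn": 0},{"claw": 0.6,"x": 0,"y": 0,"z": 0,"turn": 0}]'

```text
time: 16.52
tool_pos: [0.6237, -0.2269, 0.0125]
tcp_rot: [-0.057, -3.141, -0.0]
wrist_force: [-0.0, -0.2, -2.6]
width: 0.796
```

Emit:
jog_arm --plan '[{"claw": 0.6,"x": 0,"y": 0,"z": 0.001,"turn": 0},{"claw": 0.6,"x": 0,"y": 0,"z": 0,"turn": 0},{"claw": 0.6,"x": 0,"y": 0,"z": 0,"turn": 0}]'

```text
time: 16.9
tool_pos: [0.6236, -0.2269, 0.0114]
tcp_rot: [-0.057, -3.141, -0.0]
wrist_force: [0.3, -0.1, -1.5]
width: 0.796
```

Emit:
jog_arm --plan '[{"claw": 0.6,"x": 0,"y": 0,"z": 0.0008,"turn": 0},{"claw": 0.6,"x": 0,"y": 0,"z": 0,"turn": 0},{"claw": 0.6,"x": 0,"y": 0,"z": 0,"turn": 0}]'

```text
time: 17.27
tool_pos: [0.6238, -0.227, 0.0111]
tcp_rot: [0.057, 3.141, -0.0]
wrist_force: [-2.1, 0.2, 1.6]
width: 0.799
```

Emit:
jog_arm --plan '[{"claw": 0.1,"x": 0,"y": 0,"z": 0,"turn": 0},{"claw": 0.1,"x": 0,"y": 0,"z": 0,"turn": 0},{"claw": 0.08,"x": 0,"y": 0,"z": 0,"turn": 0},{"claw": 0.06,"x": 0,"y": 0,"z": 0,"turn": 0},{"claw": 0.06,"x": 0,"y": 0,"z": -0.02,"turn": 0},{"claw": 0.06,"x": 0,"y": 0,"z": -0.05,"turn": 0},{"claw": 0,"x": 0,"y": 0,"z": -0.05,"turn": 0},{"claw": 0,"x": 0,"y": 0,"z": -0.05,"turn": 0},{"claw": 0,"x": 0,"y": 0,"z": 0,"turn": 0}]'

```text
time: 18.4
tool_pos: [0.6278, -0.2286, 0.1894]
tcp_rot: [0.056, 3.128, -0.008]
wrist_force: [-0.7, -0.5, 0.5]
width: 0.999
```

Run:
```python
from h import *
go(.4,.2937,.15,104.8)
```

```text
t 18.40 tcp [ 0.6278 -0.2286  0.1894] jaw 87.9 tilt 0.78 w 0.999 F [-0.7 -0.5  0.5] q6 -1.92
-> turn -16.9, then shift mm [ 87.2 563.5  33.9]
```

Emit:
jog_arm --plan '[{"claw": 0,"x": 0,"y": 0,"z": 0,"turn": -8.5},{"claw": 0,"x": 0,"y": 0,"z": 0,"turn": -8.4},{"claw": 0,"x": 0.004,"y": 0.028,"z": 0,"turn": 0},{"claw": 0,"x": 0.008,"y": 0.05,"z": 0,"turn": 0},{"claw": 0,"x": 0.008,"y": 0.055,"z": 0,"turn": 0},{"claw": 0,"x": 0.009,"y": 0.055,"z": 0,"turn": 0},{"claw": 0,"x": 0.009,"y": 0.055,"z": 0,"turn": 0},{"claw": 0,"x": 0.009,"y": 0.055,"z": 0,"turn": 0},{"claw": 0,"x": 0.009,"y": 0.055,"z": 0,"turn": 0},{"claw": 0,"x": 0.009,"y": 0.055,"z": 0,"turn": 0}]'

```text
time: 19.65
tool_pos: [0.4551, 0.1522, 0.1808]
tcp_rot: [-0.405, 3.115, 0.0]
wrist_force: [0.2, 0.8, 0.9]
width: 0.997
```

Emit:
jog_arm --plan '[{"claw": 0,"x": 0.009,"y": 0.055,"z": 0.01,"turn": 0},{"claw": 0,"x": 0.009,"y": 0.055,"z": 0.01,"turn": 0},{"claw": 0,"x": 0.004,"y": 0.035,"z": 0.01,"turn": 0},{"claw": 0,"x": 0,"y": 0.0105,"z": 0,"turn": 0},{"claw": 0,"x": 0,"y": 0,"z": 0,"turn": 0},{"claw": 0,"x": 0,"y": 0,"z": 0,"turn": 0}]'

```text
time: 20.4
tool_pos: [0.396, 0.2946, 0.1511]
tcp_rot: [-0.404, 3.115, -0.0]
wrist_force: [0.3, -0.5, -0.6]
width: 0.996
```

Run:
```python
from h import *
p=bot.camera_params("wrist"); im=np.ascontiguousarray(bot.read_camera("wrist")[:,:,::-1])
go(.4,.2937,.024,104.8)
V=(.4,.2937,np.radians(14.8))
def pl(l,z): cv2.polylines(im,[np.int32(np.round(proj(p,W(V,l,z))*8+4))],True,(0,0,255),1,cv2.LINE_AA,3)
pl(rect(107,59),.018)
pl(rect(95,35)+[-.006,0],.041); pl(rect(125,26)+[-.026,0],.037)
cv2.imwrite("pics/w6.png",cv2.resize(im,None,fx=1.4,fy=1.4))
np.save("w6.npy",p,allow_pickle=True)
```

```text
t 20.45 tcp [0.396  0.2946 0.1511] jaw 104.8 tilt 0.04 w 1.000 F [ 0.1  0.1 -0.4] q6 -1.24
-> turn -0.0, then shift mm [ -3.5  -1.8 127.1]
```

View pics/w6.png

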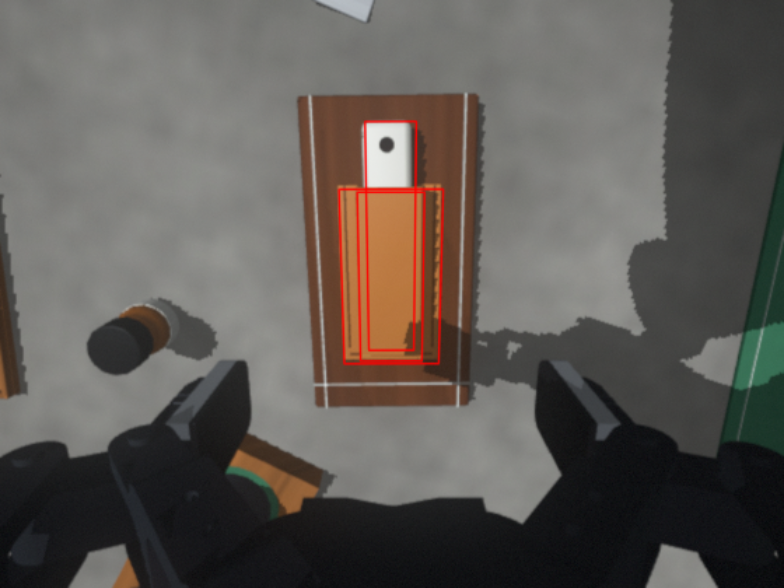

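Overlay shows the sheath about 1 mm towards its mouth and 1 mm to -y of the prediction. I'll correct for that and grasp.

Emit:
jog_arm --plan '[{"claw": 0,"x": -0.0023,"y": -0.0025,"z": 0.03,"turn": 0},{"claw": 0,"x": 0,"y": 0,"z": 0.04,"turn": 0},{"claw": 0,"x": 0,"y": 0,"z": 0.03,"turn": 0},{"claw": 0.2,"x": 0,"y": 0,"z": 0.018,"turn": 0},{"claw": 0.4,"x": 0,"y": 0,"z": 0.008,"turn": 0},{"claw": 0.4,"x": 0,"y": 0,"z": 0,"turn": 0},{"claw": 0.5,"x": 0,"y": 0,"z": 0,"turn": 0},{"claw": 0.8,"x": 0,"y": 0,"z": 0,"turn": 0},{"claw": 0.8,"x": 0,"y": 0,"z": 0,"turn": 0},{"claw": 0.8,"x": 0,"y": 0,"z": 0,"turn": 0}]' --newtons 20

```text
time: 21.7
tool_pos: [0.3992, 0.2943, 0.0259]
tcp_rot: [-0.406, 3.113, 0.001]
wrist_force: [0.2, -0.2, 6.2]
width: 0.402
```

Emit:
jog_arm --plan '[{"claw": 0.8,"x": 0,"y": 0,"z": 0,"turn": 0},{"claw": 0.8,"x": 0,"y": 0,"z": 0,"turn": 0}]'

```text
time: 21.95
tool_pos: [0.3992, 0.2942, 0.0259]
tcp_rot: [-0.406, 3.113, 0.001]
wrist_force: [0.1, -1.2, 6.2]
width: 0.399
```

Emit:
jog_arm --plan '[{"claw": 0.8,"x": 0,"y": 0,"z": -0.006,"turn": 0},{"claw": 0.8,"x": 0,"y": 0,"z": -0.012,"turn": 0},{"claw": 0.8,"x": 0,"y": 0,"z": -0.015,"turn": 0},{"claw": 0.8,"x": 0,"y": 0,"z": -0.03,"turn": 0},{"claw": 0.8,"x": 0,"y": 0,"z": -0.04,"turn": 0},{"claw": 0.8,"x": 0,"y": 0,"z": -0.04,"turn": 0},{"claw": 0.8,"x": 0,"y": 0,"z": -0.02,"turn": 0},{"claw": 0.8,"x": 0,"y": 0,"z": 0,"turn": 0}]'

```text
time: 22.95
tool_pos: [0.3995, 0.2946, 0.1907]
tcp_rot: [-0.405, 3.11, 0.004]
wrist_force: [-0.3, 0.2, -0.6]
width: 0.409
```

Run:
```python
from h import *
V=(.3821,-.2918,-.0501); g=loc(V,0,-.04); print(g)
go(g[0],g[1],.18,90-2.9)
go(.52,-.02,.18,90-2.9)
```

```text
[ 0.38009684 -0.33174981  0.        ]
t 22.95 tcp [0.3995 0.2946 0.1907] jaw 104.8 tilt 0.32 w 0.409 F [-0.3  0.2 -0.6] q6 -1.24
-> turn 17.7, then shift mm [ -12.2 -626.6    8.7]
t 22.95 tcp [0.3995 0.2946 0.1907] jaw 104.8 tilt 0.32 w 0.409 F [-0.3  0.2 -0.6] q6 -1.24
-> turn 17.7, then shift mm [-136.2 -308.2   10.3]
```

Emit:
jog_arm --plan '[{"claw": 0.8,"x": 0,"y": 0,"z": 0,"turn": 8.9},{"claw": 0.8,"x": 0,"y": 0,"z": 0,"turn": 8.8},{"claw": 0.8,"x": -0.008,"y": -0.025,"z": 0,"turn": 0},{"claw": 0.8,"x": -0.014,"y": -0.045,"z": 0,"turn": 0},{"claw": 0.8,"x": -0.016,"y": -0.05,"z": 0,"turn": 0},{"claw": 0.8,"x": -0.016,"y": -0.05,"z": 0,"turn": 0},{"claw": 0.8,"x": -0.012,"y": -0.05,"z": 0,"turn": 0},{"claw": 0.8,"x": -0.006,"y": -0.05,"z": 0,"turn": 0},{"claw": 0.8,"x": 0,"y": -0.05,"z": 0,"turn": 0},{"claw": 0.8,"x": 0.006,"y": -0.05,"z": 0,"turn": 0}]'

```text
time: 24.2
tool_pos: [0.4445, -0.0806, 0.1864]
tcp_rot: [-0.078, -3.139, -0.001]
wrist_force: [1.0, -0.2, 0.5]
width: 0.4
```

Emit:
jog_arm --plan '[{"claw": 0.8,"x": 0.012,"y": -0.05,"z": 0,"turn": 0},{"claw": 0.8,"x": 0.014,"y": -0.05,"z": 0,"turn": 0},{"claw": 0.8,"x": 0.014,"y": -0.05,"z": 0,"turn": 0},{"claw": 0.8,"x": 0.01,"y": -0.05,"z": 0,"turn": 0},{"claw": 0.8,"x": 0.004,"y": -0.04,"z": 0,"turn": 0},{"claw": 0.8,"x": 0,"y": -0.0166,"z": 0,"turn": 0},{"claw": 0.8,"x": 0,"y": 0,"z": 0,"turn": 0},{"claw": 0.8,"x": 0,"y": 0,"z": 0,"turn": 0}]'

```text
time: 25.2
tool_pos: [0.3788, -0.3313, 0.1871]
tcp_rot: [-0.077, -3.14, -0.002]
wrist_force: [0.8, -0.0, -1.4]
width: 0.408
```

Run:
```python
from h import *
p=bot.camera_params("wrist"); im=np.ascontiguousarray(bot.read_camera("wrist")[:,:,::-1])
go(.3801,-.3317,.05,87.1)
V=(.3821,-.2918,-.0501)
cv2.polylines(im,[np.int32(np.round(proj(p,W(V,rect(150,160),.018))))],True,(0,0,255),1)
t=bot.read_camera("top")[:,:,::-1]
c=np.vstack([cv2.resize(t[190:310,100:190],None,fx=2.6,fy=2.6)[:300],cv2.resize(t[130:220,320:410],None,fx=2.6,fy=2.6)])
o=np.zeros((534,800,3),np.uint8); o[:420,:560]=im; o[:c.shape[0],560:560+c.shape[1]]=c[:534,:240]
cv2.imwrite("pics/w7.png",o)
```

```text
t 25.25 tcp [ 0.3789 -0.3312  0.1872] jaw 87.2 tilt 0.08 w 0.403 F [-0.4  0.5 -1.2] q6 -2.29
-> turn 0.1, then shift mm [ -1.3  -0.6 137.2]
```

View pics/w7.png

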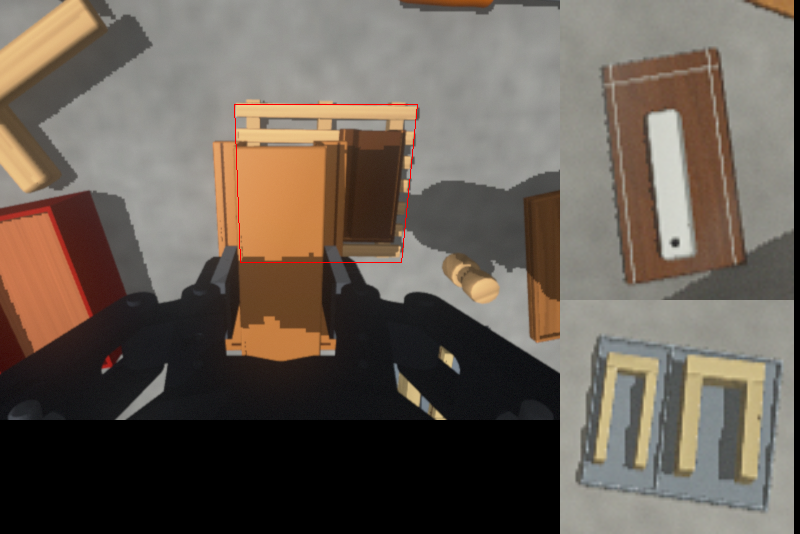

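Emit:
jog_arm --plan '[{"claw": 0.8,"x": -0.0013,"y": -0.0006,"z": 0.03,"turn": 0},{"claw": 0.8,"x": 0,"y": 0,"z": 0.04,"turn": 0},{"claw": 0.8,"x": 0,"y": 0,"z": 0.04,"turn": 0},{"claw": 0.8,"x": 0,"y": 0,"z": 0.025,"turn": 0},{"claw": 0.8,"x": 0,"y": 0,"z": 0.012,"turn": 0},{"claw": 0.8,"x": 0,"y": 0,"z": 0.005,"turn": 0},{"claw": 0.8,"x": 0,"y": 0,"z": 0,"turn": 0},{"claw": 0.8,"x": 0,"y": 0,"z": 0,"turn": 0},{"claw": 0.8,"x": 0,"y": 0,"z": 0,"turn": 0}]'

```text
time: 26.42
tool_pos: [0.3806, -0.334, 0.0366]
tcp_rot: [0.079, 3.139, -0.002]
wrist_force: [-0.1, 0.1, -1.2]
width: 0.404
```

Run:
```python
from h import *
go(.3801,-.3317,.031,87.1)
```

```text
t 26.43 tcp [ 0.3806 -0.334   0.0366] jaw 87.1 tilt 0.10 w 0.404 F [-0.1  0.1 -1.2] q6 -2.29
-> turn 0.0, then shift mm [0.7 2.3 5.6]
```

Emit:
jog_arm --plan '[{"claw": 0.8,"x": 0.0005,"y": 0.002,"z": 0.003,"turn": 0},{"claw": 0.8,"x": 0,"y": 0,"z": 0.0025,"turn": 0},{"claw": 0.8,"x": 0,"y": 0,"z": 0,"turn": 0},{"claw": 0.8,"x": 0,"y": 0,"z": 0,"turn": 0}]'

```text
time: 26.92
tool_pos: [0.3796, -0.3314, 0.0301]
tcp_rot: [-0.079, -3.14, -0.0]
wrist_force: [-0.4, 0.5, -1.1]
width: 0.404
```

Emit:
jog_arm --plan '[{"claw": 0.8,"x": 0,"y": 0,"z": 0.001,"turn": 0},{"claw": 0.8,"x": 0,"y": 0,"z": 0,"turn": 0},{"claw": 0.8,"x": 0,"y": 0,"z": 0,"turn": 0}]'

```text
time: 27.3
tool_pos: [0.3797, -0.3314, 0.0292]
tcp_rot: [0.079, 3.141, 0.0]
wrist_force: [-0.2, -0.5, 0.3]
width: 0.406
```

Emit:
jog_arm --plan '[{"claw": 0.8,"x": 0,"y": 0,"z": 0.001,"turn": 0},{"claw": 0.8,"x": 0,"y": 0,"z": 0,"turn": 0},{"claw": 0.8,"x": 0,"y": 0,"z": 0,"turn": 0}]'

```text
time: 27.68
tool_pos: [0.3798, -0.3315, 0.0289]
tcp_rot: [0.079, 3.141, -0.0]
wrist_force: [-2.3, 1.5, 5.7]
width: 0.407
```

Emit:
jog_arm --plan '[{"claw": 0.5,"x": 0,"y": 0,"z": 0,"turn": 0},{"claw": 0.4,"x": 0,"y": 0,"z": 0,"turn": 0},{"claw": 0.35,"x": 0,"y": 0,"z": 0,"turn": 0},{"claw": 0.35,"x": 0,"y": 0,"z": 0,"turn": 0},{"claw": 0.35,"x": 0,"y": 0,"z": -0.02,"turn": 0},{"claw": 0.35,"x": 0,"y": 0,"z": -0.05,"turn": 0},{"claw": 0.35,"x": 0,"y": 0,"z": -0.05,"turn": 0},{"claw": 0.35,"x": 0,"y": 0,"z": -0.03,"turn": 0},{"claw": 0.35,"x": 0,"y": 0,"z": 0,"turn": 0}]'

```text
time: 28.8
tool_pos: [0.3815, -0.3331, 0.1815]
tcp_rot: [0.078, 3.136, -0.007]
wrist_force: [-0.9, -1.0, -2.0]
width: 0.648
```

Run:
```python
from h import *
go(.3737,.2869,.15,104.8)
```

```text
t 28.80 tcp [ 0.3815 -0.3331  0.1815] jaw 87.1 tilt 0.39 w 0.648 F [-0.9 -1.  -2. ] q6 -2.29
-> turn -17.7, then shift mm [-150.7  601.6   28.5]
```

Emit:
jog_arm --plan '[{"claw": 0.2,"x": 0,"y": 0,"z": 0,"turn": -8.9},{"claw": 0.2,"x": 0,"y": 0,"z": 0,"turn": -8.8},{"claw": 0.2,"x": -0.012,"y": 0.025,"z": 0,"turn": 0},{"claw": 0.2,"x": -0.02,"y": 0.045,"z": 0,"turn": 0},{"claw": 0.2,"x": -0.024,"y": 0.05,"z": 0,"turn": 0},{"claw": 0.2,"x": -0.024,"y": 0.05,"z": 0,"turn": 0},{"claw": 0.2,"x": -0.022,"y": 0.05,"z": 0,"turn": 0},{"claw": 0.2,"x": -0.018,"y": 0.05,"z": 0,"turn": 0},{"claw": 0.2,"x": -0.012,"y": 0.05,"z": 0,"turn": 0},{"claw": 0.2,"x": -0.008,"y": 0.05,"z": 0,"turn": 0}]'

```text
time: 30.05
tool_pos: [0.4297, 0.0695, 0.1718]
tcp_rot: [0.385, -3.105, 0.014]
wrist_force: [-0.1, 0.1, -0.6]
width: 0.801
```

Emit:
jog_arm --plan '[{"claw": 0.2,"x": -0.005,"y": 0.05,"z": 0,"turn": 0},{"claw": 0.2,"x": -0.003,"y": 0.05,"z": 0,"turn": 0},{"claw": 0.2,"x": -0.001,"y": 0.05,"z": 0.01,"turn": 0},{"claw": 0.2,"x": -0.001,"y": 0.045,"z": 0.01,"turn": 0},{"claw": 0.2,"x": 0,"y": 0.025,"z": 0.01,"turn": 0},{"claw": 0.2,"x": 0,"y": 0.012,"z": 0,"turn": 0},{"claw": 0.2,"x": 0,"y": 0,"z": 0,"turn": 0},{"claw": 0.2,"x": 0,"y": 0,"z": 0,"turn": 0}]'

```text
time: 31.05
tool_pos: [0.384, 0.2942, 0.1418]
tcp_rot: [0.384, -3.108, 0.015]
wrist_force: [0.0, 0.0, 0.4]
width: 0.796
```

Run:
```python
from h import *
p=bot.camera_params("wrist"); im=np.ascontiguousarray(bot.read_camera("wrist")[:,:,::-1])
go(.3737,.2869,.024,104.8)
V=(.3737,.2869,np.radians(14.8))
cv2.polylines(im,[np.int32(np.round(proj(p,W(V,rect(125,26),.037))*8+4))],True,(0,0,255),1,cv2.LINE_AA,3)
t=bot.read_camera("top")[:,:,::-1]
c=np.vstack([cv2.resize(t[230:330,355:455],None,fx=2.4,fy=2.4),cv2.resize(t[110:205,140:240],None,fx=2.4,fy=2.4)])
o=np.zeros((480,800,3),np.uint8); o[:420,:560]=im; o[:c.shape[0],560:560+c.shape[1]]=c[:480,:240]
cv2.imwrite("pics/w8.png",o)
```

```text
t 31.10 tcp [0.3842 0.2942 0.1419] jaw 104.1 tilt 0.78 w 0.797 F [ 0.7 -0.9 -0.3] q6 -1.21
-> turn -0.7, then shift mm [ 10.7  -3.4 118.1]
```

View pics/w8.png

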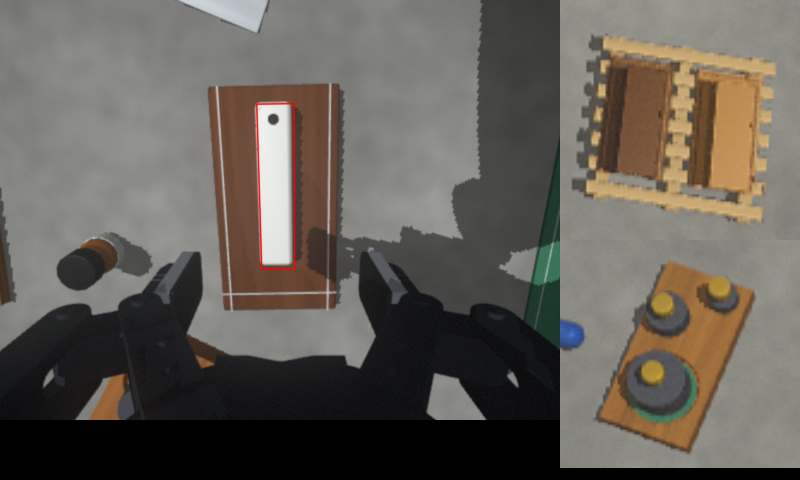

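Emit:
jog_arm --plan '[{"claw": 0.3,"x": 0.011,"y": -0.0034,"z": 0.02,"turn": -0.7},{"claw": 0.3,"x": 0,"y": 0,"z": 0.035,"turn": 0},{"claw": 0.3,"x": 0,"y": 0,"z": 0.03,"turn": 0},{"claw": 0.3,"x": 0,"y": 0,"z": 0.02,"turn": 0},{"claw": 0.3,"x": 0,"y": 0,"z": 0.01,"turn": 0},{"claw": 0.3,"x": 0,"y": 0,"z": 0,"turn": 0},{"claw": 0.3,"x": 0,"y": 0,"z": 0,"turn": 0}]' --newtons 25

```text
time: 32.02
tool_pos: [0.3737, 0.2882, 0.0279]
tcp_rot: [0.404, -3.107, 0.013]
wrist_force: [-0.6, 0.7, 0.2]
width: 0.699
```

Run:
```python
from h import *
go(.3735,.2869,.0245,104.8)
```

```text
t 32.02 tcp [0.3737 0.2882 0.0279] jaw 104.8 tilt 0.68 w 0.699 F [-0.6  0.7  0.2] q6 -1.22
-> turn 0.0, then shift mm [ 0.5 -1.2  3.4]
```

Emit:
jog_arm --plan '[{"claw": 0.3,"x": 0.0005,"y": -0.001,"z": 0.0025,"turn": 0},{"claw": 0.5,"x": 0,"y": 0,"z": 0,"turn": 0},{"claw": 0.7,"x": 0,"y": 0,"z": 0,"turn": 0},{"claw": 0.9,"x": 0,"y": 0,"z": 0,"turn": 0},{"claw": 0.9,"x": 0,"y": 0,"z": 0,"turn": 0},{"claw": 0.9,"x": 0,"y": 0,"z": 0,"turn": 0},{"claw": 0.9,"x": 0,"y": 0,"z": 0,"turn": 0}]' --newtons 25

```text
time: 32.9
tool_pos: [0.3728, 0.2869, 0.0247]
tcp_rot: [0.404, -3.105, 0.014]
wrist_force: [-1.1, -0.3, 4.2]
width: 0.294
```

Emit:
jog_arm --plan '[{"claw": 0.9,"x": 0,"y": 0,"z": -0.006,"turn": 0},{"claw": 0.9,"x": 0,"y": 0,"z": -0.015,"turn": 0},{"claw": 0.9,"x": 0,"y": 0,"z": -0.035,"turn": 0},{"claw": 0.9,"x": 0,"y": 0,"z": -0.045,"turn": 0},{"claw": 0.9,"x": 0,"y": 0,"z": -0.035,"turn": 0},{"claw": 0.9,"x": 0,"y": 0,"z": -0.015,"turn": 0},{"claw": 0.9,"x": 0,"y": 0,"z": 0,"turn": 0}]'

```text
time: 33.78
tool_pos: [0.3745, 0.2886, 0.1764]
tcp_rot: [0.404, -3.107, 0.012]
wrist_force: [-0.3, -0.4, -2.0]
width: 0.3
```

Run:
```python
from h import *
go(.4815,-.0402,.17,99.9)
```

```text
t 33.77 tcp [0.3745 0.2886 0.1764] jaw 104.8 tilt 0.66 w 0.300 F [-0.3 -0.4 -2. ] q6 -1.22
-> turn 4.9, then shift mm [ -49.  -342.3    8.5]
```

Emit:
jog_arm --plan '[{"claw": 0.9,"x": 0,"y": 0,"z": 0,"turn": 4.9},{"claw": 0.9,"x": -0.003,"y": -0.022,"z": 0,"turn": 0},{"claw": 0.9,"x": -0.006,"y": -0.042,"z": 0,"turn": 0},{"claw": 0.9,"x": -0.007,"y": -0.048,"z": 0,"turn": 0},{"claw": 0.9,"x": -0.007,"y": -0.048,"z": 0,"turn": 0},{"claw": 0.9,"x": -0.007,"y": -0.048,"z": 0,"turn": 0},{"claw": 0.9,"x": -0.007,"y": -0.048,"z": 0,"turn": 0},{"claw": 0.9,"x": -0.007,"y": -0.046,"z": 0,"turn": 0},{"claw": 0.9,"x": -0.005,"y": -0.03,"z": 0,"turn": 0},{"claw": 0.9,"x": 0,"y": -0.0103,"z": 0,"turn": 0}]'

```text
time: 35.02
tool_pos: [0.4802, -0.0418, 0.1755]
tcp_rot: [0.267, -3.116, 0.013]
wrist_force: [0.2, 0.1, -1.9]
width: 0.296
```

Emit:
jog_arm --plan '[{"claw": 0.9,"x": 0,"y": 0,"z": 0,"turn": 0},{"claw": 0.9,"x": 0,"y": 0,"z": 0,"turn": 0}]'

```text
time: 35.28
tool_pos: [0.4804, -0.0395, 0.1769]
tcp_rot: [0.272, -3.118, 0.013]
wrist_force: [-0.8, -0.3, -0.6]
width: 0.295
```

Run:
```python
from h import *
p=bot.camera_params("wrist"); im=np.ascontiguousarray(bot.read_camera("wrist")[:,:,::-1])
go(.4815,-.0402,.04,99.9)
V=(.4758,-.0077,.1734)
cv2.polylines(im,[np.int32(np.round(proj(p,W(V,rect(165,136),.01))*8+4))],True,(0,0,255),1,cv2.LINE_AA,3)
cv2.imwrite("pics/w9.png",cv2.resize(im,None,fx=1.4,fy=1.4))
```

```text
t 35.33 tcp [ 0.4806 -0.0394  0.1772] jaw 100.0 tilt 0.81 w 0.295 F [ 0.2  0.9 -0.2] q6 -1.87
-> turn 0.1, then shift mm [-2.300e+00  1.000e-01  1.372e+02]
```

View pics/w9.png

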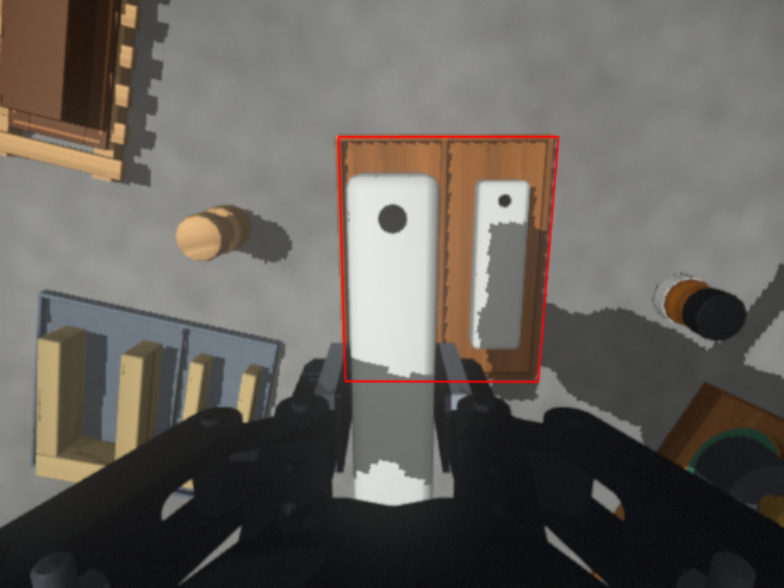

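Emit:
jog_arm --plan '[{"claw": 0.9,"x": -0.0023,"y": 0,"z": 0.025,"turn": 0},{"claw": 0.9,"x": 0,"y": 0,"z": 0.04,"turn": 0},{"claw": 0.9,"x": 0,"y": 0,"z": 0.04,"turn": 0},{"claw": 0.9,"x": 0,"y": 0,"z": 0.03,"turn": 0},{"claw": 0.9,"x": 0,"y": 0,"z": 0.015,"turn": 0},{"claw": 0.9,"x": 0,"y": 0,"z": 0.006,"turn": 0},{"claw": 0.9,"x": 0,"y": 0,"z": 0,"turn": 0},{"claw": 0.9,"x": 0,"y": 0,"z": 0,"turn": 0},{"claw": 0.9,"x": 0,"y": 0,"z": 0,"turn": 0}]'

```text
time: 36.45
tool_pos: [0.4831, -0.0418, 0.0228]
tcp_rot: [0.271, -3.122, 0.015]
wrist_force: [-0.5, 0.5, -0.8]
width: 0.299
```

Run:
```python
from h import *
go(.4815,-.0402,.0145,99.9)
```

```text
t 36.45 tcp [ 0.4831 -0.0418  0.0228] jaw 99.9 tilt 0.73 w 0.299 F [-0.5  0.5 -0.8] q6 -1.86
-> turn 0.0, then shift mm [1.2 1.9 8.3]
```

Emit:
jog_arm --plan '[{"claw": 0.9,"x": 0.0012,"y": 0.0018,"z": 0.003,"turn": 0},{"claw": 0.9,"x": 0,"y": 0,"z": 0.002,"turn": 0},{"claw": 0.9,"x": 0,"y": 0,"z": 0,"turn": 0},{"claw": 0.9,"x": 0,"y": 0,"z": 0,"turn": 0}]'

```text
time: 36.95
tool_pos: [0.4805, -0.0402, 0.0167]
tcp_rot: [0.271, -3.12, 0.015]
wrist_force: [-0.7, 0.6, -0.6]
width: 0.298
```

Emit:
jog_arm --plan '[{"claw": 0.9,"x": 0,"y": 0,"z": 0.001,"turn": 0},{"claw": 0.9,"x": 0,"y": 0,"z": 0,"turn": 0},{"claw": 0.9,"x": 0,"y": 0,"z": 0,"turn": 0}]'

```text
time: 37.33
tool_pos: [0.4805, -0.0402, 0.0157]
tcp_rot: [0.271, -3.12, 0.015]
wrist_force: [-0.1, -0.2, -0.1]
width: 0.297
```

Emit:
jog_arm --plan '[{"claw": 0.9,"x": 0,"y": 0,"z": 0.001,"turn": 0},{"claw": 0.9,"x": 0,"y": 0,"z": 0,"turn": 0},{"claw": 0.9,"x": 0,"y": 0,"z": 0,"turn": 0}]'

```text
time: 37.7
tool_pos: [0.4806, -0.0402, 0.0148]
tcp_rot: [0.271, -3.12, 0.015]
wrist_force: [-0.3, -0.3, -0.6]
width: 0.297
```

Emit:
jog_arm --plan '[{"claw": 0.9,"x": 0,"y": 0,"z": 0.001,"turn": 0},{"claw": 0.9,"x": 0,"y": 0,"z": 0,"turn": 0},{"claw": 0.9,"x": 0,"y": 0,"z": 0,"turn": 0}]'

```text
time: 38.08
tool_pos: [0.4806, -0.0402, 0.0147]
tcp_rot: [0.271, -3.119, 0.015]
wrist_force: [-3.9, -0.1, 8.4]
width: 0.299
```

Contact on the bay floor. I'll release and go up.

Emit:
jog_arm --plan '[{"claw": 0.6,"x": 0,"y": 0,"z": 0,"turn": 0},{"claw": 0.5,"x": 0,"y": 0,"z": 0,"turn": 0},{"claw": 0.5,"x": 0,"y": 0,"z": 0,"turn": 0},{"claw": 0.5,"x": 0,"y": 0,"z": 0,"turn": 0},{"claw": 0.5,"x": 0,"y": 0,"z": -0.02,"turn": 0},{"claw": 0.5,"x": 0,"y": 0,"z": -0.045,"turn": 0},{"claw": 0.5,"x": 0,"y": 0,"z": -0.05,"turn": 0},{"claw": 0.5,"x": 0,"y": 0,"z": -0.05,"turn": 0},{"claw": 0.5,"x": 0,"y": 0,"z": -0.03,"turn": 0},{"claw": 0.5,"x": 0,"y": 0,"z": 0,"turn": 0}]'

```text
time: 39.33
tool_pos: [0.4845, -0.0384, 0.212]
tcp_rot: [0.271, -3.126, 0.017]
wrist_force: [0.2, -0.2, -0.2]
width: 0.499
```

Emit:
jog_arm --plan '[{"claw": 0.5,"x": 0.04,"y": 0.05,"z": -0.02,"turn": 0},{"claw": 0.5,"x": 0.02,"y": 0.05,"z": 0,"turn": 0},{"claw": 0.5,"x": 0,"y": 0.055,"z": 0,"turn": 0},{"claw": 0.5,"x": 0,"y": 0.055,"z": 0,"turn": 0},{"claw": 0.5,"x": 0,"y": 0.055,"z": 0,"turn": 0},{"claw": 0.5,"x": 0,"y": 0.05,"z": 0,"turn": 0},{"claw": 0.5,"x": 0,"y": 0.05,"z": 0,"turn": 0},{"claw": 0.5,"x": 0,"y": 0.04,"z": 0,"turn": 0},{"claw": 0.5,"x": 0,"y": 0,"z": 0,"turn": 0}]'

```text
time: 40.45
tool_pos: [0.3553, 0.3491, 0.2223]
tcp_rot: [0.276, -3.116, 0.017]
wrist_force: [0.5, -1.3, 0.2]
width: 0.498
```

Run:
```python
from h import *
go(.4,.3,.2,90)
t=np.ascontiguousarray(bot.read_camera("top")[:,:,::-1]); p=bot.camera_params("top")
def pl(V,l,z): cv2.polylines(t,[np.int32(np.round(proj(p,W(V,l,z))*8+4))],True,(0,0,255),1,cv2.LINE_AA,3)
c=cv2.resize(t[110:335,100:460],None,fx=2.2,fy=2.2,interpolation=cv2.INTER_CUBIC)
def pl(V,l,z): cv2.polylines(c,[np.int32(np.round((proj(p,W(V,l,z))-[99.5,109.5])*2.2*8))],True,(0,0,255),1,cv2.LINE_AA,3)
# predicted ideal outlines at object tops
pl((.4815,-.0402,.1734),rect(125,26),.026); pl((.6168,-.2264,-.0369),rect(105,69),.032)
pl((.3801,-.3317,-.0501),rect(107,59),.021)
cv2.imwrite("pics/f.png",c)
```

```text
t 40.45 tcp [0.3553 0.3491 0.2223] jaw 100.1 tilt 0.98 w 0.498 F [ 0.5 -1.3  0.2] q6 -1.02
-> turn 10.1, then shift mm [-44.9 -48.9  22.4]
```

View pics/f.png

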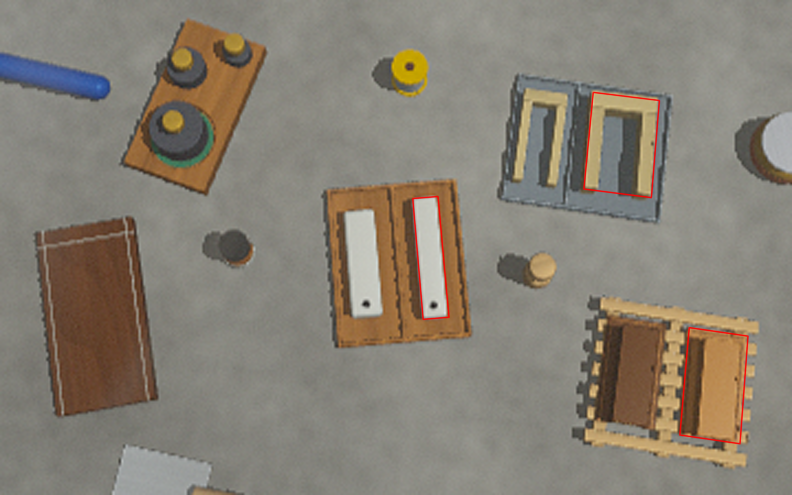

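All four pieces sit on their predicted outlines within about 2 mm in the last top picture. The mould board is empty, and everything else visible in that crop is where it was. I'm handing in.

```bash
python3 -c "
from workcell import bot
print(bot.finish_job())"
```

```text
the job is handed in; nothing more can be done
None
```

I took the stack apart from the top down and handed the job in at about 40.5 s of the 131 s allowed. The weight went to the well, the frame to the grey tray, the sheath front (dome up) to the drying rack and the former to the former tray. Each piece was lowered in steps until the wrist force showed contact, then released.

- **Last checks:** In the final top picture the frame, sheath and former lie on their intended outlines within about 2 mm. The weight stands in its well; I checked that by eye, not by measurement. The mould board is empty, and the neighbouring pieces in the picture have not moved. That picture did not cover the far edges of the bench. The gripper finished open, raised well clear above the board.
- **Force:** The highest wrist force at the end of any move was about 9 N, against the 120 N limit. I saw readings only between moves.
- **Disagreements:**
  - The first move call was refused because its rows were incomplete; nothing moved.
  - The tool leaned about 0.7° while the former was picked up and set down. The lean was nearly the same at both ends, and the former shows no offset in the final picture.

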